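Free a pierced brass plate from the screw press and hold it up for inspection

ROBOT

A 7-joint arm with a two-finger parallel gripper is mounted at the origin on the work surface. World frame = base frame: x ahead of the robot, y to its left, z up, the work surface at z = 0. Lengths are in m, angles in rad, forces in N, time in s.
With the tool pointing down it reaches from about 0.4 to 0.85 m from the base axis. Payload 10.4 kg.
Tool frame: the origin (TCP) lies at the very end of the fingers, on their centre line; the grasp point (between the pads) lies 19 mm behind it; y points along the fingers, x is the direction in which the jaws open and shut, and the axes are right-handed (so a half turn about y gives the same grasp; the last joint's range is limited). The gripper opens to 87 mm and grips with 3 to 60 N. Pads are 19 mm wide; open, the fingers measure 117 mm over their backs; the gripper's body (75 mm by 190 mm) begins 51 mm behind the grasp point.
Start: joints at [1.225, 0.332, -0.065, 1.46, 0.022, 1.35, -0.088], TCP at [0.198, -0.593, 0.223] pointing down, gripper open.
Joint ranges: [-2.6, 2.6], [-0.5, 2.12], [-1.47, 1.34], [0.16, 2.42], [-1.27, 4.41], [0.06, 2.06], [-2.6, 2.6]. Speed limits (rad/s): [2.22, 2.22, 2.79, 2.79, 3.14, 3.14, 3.14].

INTERFACE

Orientations are given as a unit quaternion [x, y, z, w].
In Python, from bench import readout, vision, r gives the robot as it stands.
- The arm moves only by the tool arm_command, never from a script. Its argument "targets" is a list that holds one entry, the list of rows, each a list of 6 numbers: the shift along the tool's x, y, z in m, then the turn, a rotation vector about the tool's x, y, z in degrees. A call has 1 to 12 rows; each row shifts and turns the commanded pose from where the row before left it, along the tool's axes as they then stand; what a row does not reach is not made up. A row lasts 1/12 s, in which the tool goes at most 41.7 mm and 7.16 degrees, less where a joint would pass 70% of its speed; a pose out of reach is approached as far as the arm can. A call is refused whole if a number of a shift passes 0.0417 or a number of a turn 7.16, either way. A call with a gripper value outside its range is refused whole. "hand" is the opening, from 0 (shut) to 1 (fully open), set as the call begins (left out, the last holds). The fingers move at their own pace and stop on an object; "grip_force" is the grip in N (left out, the last holds). Time passes only in rows, so rows that do not move let the fingers close. It gives the time, the measured TCP pose, the force and the opening at its end, in the units of the state.
- readout.read_state(): the state, without advancing time (a new reading comes with each control period).
- vision.camera(name): name is "scene" or "top"; returns a dict with "pixels" (400x640x3 uint8, blue, green, red), "fovy" (degrees; the focal length in pixels is half the picture's height over the tangent of half this angle, whatever the lens; pixels are square), "cx", "cy" (the principal point, pixels), "D" ([k1, k2, p1, p2, k3] as OpenCV has them; the pictures are not rectified), "R" (3x3) and "t" (3): a world point X has camera coordinates R X + t. Camera axes: x right, y down, z forward; pixel columns grow to the right and rows downward; lengths in m; the calibration is good to about 2 mm. A picture is of the moment at which its call begins. There is no depth.
- r.close_job(): hands the job in, once; it reports no verdict.
The state is a dict: "time": time; "joint_positions": joint angles; "joint_vel": joint speeds; "joint_torque": joint torques, N m; "ee_pos": TCP position; "eef_rot": TCP orientation; "ft_force": force on the tool from outside, world axes, zero at the start; "torque": the same for the moment, N m; "width": finger opening in m.
Only numpy, scipy, OpenCV 4.12 (cv2) and the standard library are available. Lean on these libraries where they do the work, as an engineer would, in place of code of your own. Each camera call takes 0.05 s, during which the arm holds its last target.

TASK

The bench screw press has just pierced the brass plate in its throat: wind its crank anticlockwise (seen from above) through one full turn so that the punch lifts out of the hole, then draw the plate straight out of the throat by its free end. Lift it some 20 cm or more above the bench and tip it to a slope of about forty-five degrees or steeper, so that the hole can be inspected against the light, and finish with the gripper still holding it there, still and clear of the press. Leave the press wound up and the other things on the bench where they lie.

Things in the scene. Friction and masses are not known exactly. Their poses are not given: they have to be found in the camera images.
- press: Grey cast-iron C-frame screw press, fixed, foot 205 x 100 x 18 mm, 280 mm tall with its handle. Origin on the bench under the vertical ram axis; z up; -x points out of the open throat. Die block top 72 mm high, from x = -54 to 36 mm. Boss round the ram axis: radius 23 mm, 118 to 195 mm high; upper arm and column behind it (+x). Stripper bars 6 mm above the plate from x = -13 mm inward.
- crank (a joint): Crank angle in rad about the vertical ram axis, anticlockwise from above positive, from the press's +x (over the column). Starts at 0 to 0.3 with the 6 mm punch down through the plate's hole. A full turn (6.28) lifts crank, ram and punch together by 8 mm; the punch leaves the hole after about 0.6 turn; stop at 9.0. Stays where left; takes 2 to 3 N at the handle.
- grip (a point): Middle of the crank's upright black handle, which revolves freely on its pin, so it can be pinched from above with the hand at a constant heading. Diameter 17 to 21 mm, 52 mm tall, its top 24 mm above this point, the 16 mm wide crank arm 31 mm below. It circles at 60 mm radius round the ram axis, about 250 mm above the bench, 8 mm higher after a turn.
- plate: Loose brass plate, 120 x 40 x 3 mm, about 0.12 kg, level on the die block at the start. Origin: centre of the 8 mm pierced hole, underside, 20 mm from the inner end, at the start on the ram axis. z is normal to the plate (up at the start); -x runs along it to the free end, 100 mm from the origin and sticking out 46 mm beyond the die block. May lie up to 0.15 rad askew to the press.
- plate_mid (a point): Middle of the brass plate (40 mm from the hole towards the free end), half-way through its thickness; axes as the plate's.
- plate_hold (a point): Point on the plate's centre line 84 mm from the hole, 16 mm from the free end, half-way through its thickness; axes as the plate's. Here the two long edges (40 mm apart) can be pinched from above; below it the bench is 72 mm down and the press's 18 mm high foot begins.
- blank: Bystander: a plain brass plate of the same size without a hole, 120 x 40 x 3 mm, lying on the bench; origin at the centre of its underside.
- jar: Bystander: glass jar with steel lid, 64 mm across, 85 mm tall; origin at the centre of its underside.
- block: Bystander: steel bench block on a rubber foot, 85 x 85 x 30 mm; origin at the centre of its underside.
- saw: Bystander: jeweller's saw frame lying flat, 275 x 115 mm, 26 mm high; origin where the wooden handle meets the frame; the handle runs 110 mm to its -x, the frame 165 mm to its +x and 105 mm to its +y.
Mind the look-alikes: they are no part of the job. What is shaped like the plate but black, green or red is not meant.

How it is judged:
On the way, in this order (a step that is already met when the one before it is completed fails the run):
1. the crank is wound anticlockwise through a full turn while the plate still lies in the press (value of joint crank above 6 rad and distance between plate and press below 0.09 m and x of plate in the frame of press above -0.025 m), for 0.1 s.
2. the fingers draw the plate out of the throat until its hole is in front of the boss (x of plate in the frame of press below -0.045 m and contact force between the fingers and plate above 1 N), for 0.1 s.
At the end, for the whole second after the job is handed in: The gripper holds the plate (finger force above 1 N) with its middle more than 18 cm above the bench, its face sloping at least 37 degrees from level either way, still, not touching the press; the crank is still wound up (above 6.0 rad) (value of joint crank above 6 rad and height (world z) of plate_mid above 0.18 m and angle between plate's own z axis and vertical between 0.65 and 2.49 rad and contact force between the fingers and plate above 1 N and contact force between plate and press below 0.2 N and linear speed of plate below 0.03 m/s and angular speed of plate below 0.2 rad/s); the arm keeps its last pose, push and grip.
It fails at once if one of the other things on the bench was displaced by more than 3 cm (distance of any of blank, jar, block, saw from where it was at the start of the episode above 0.03 m).
It also fails if it takes over 58 s, if anything falls off the work surface, if the arm or the gripper's body presses on something with over 40 N, if the wrist force passes 120 N, or if a joint passes its speed limit or range.

## Working session

There is one attempt and no reset: what is moved stays moved. The work goes in short steps, Python scripts to look and compute and a tool call to move; the robot and the scene stay as the last step left them, time stands still between calls to the robot, and variables do not carry over. Pictures are saved under pics/ and viewed, and the job is handed in when it is done.

Besides the shell and the picture viewer there is one more tool, called after "Call:" by a JSON object that holds its "op" and its "data", one argument or row to a line. arm_command: Moves the arm, as the interface text tells. Its arguments: {"type":"object","properties":{"targets":{"type":"array","items":{"type":"array","items":{"type":"array","items":{"type":"number"}}}},"hand":{"type":"number"},"grip_force":{"type":"number"}},"required":["targets"]}

```bash
ls; mkdir -p pics; python3 - <<'E'
from bench import readout, vision, r
import cv2,numpy as np
s=readout.read_state(); print(s)
for n in("scene","top"):
    c=vision.camera(n); cv2.imwrite(f"pics/{n}0.png",c["pixels"]); np.save(f"{n}0.npy",c,allow_pickle=True)
    print(n,{k:c[k] for k in c if k!="pixels"})
E
```

```text
pics
{'time': 0.0, 'joint_positions': array([ 1.22538127,  0.3328909 , -0.06469553,  1.4609453 ,  0.02159304,
        1.3498692 , -0.08850111]), 'joint_vel': array([-6.93278545e-05,  2.30108740e-03,  9.37297767e-04,  1.87648836e-03,
       -3.41208921e-05, -1.67229839e-04, -1.30351483e-03]), 'joint_torque': array([-1.11740241e-05, -6.23253393e+01,  2.42707384e-02, -3.89891624e+01,
       -6.14427798e-02,  3.98190378e-02,  1.70335729e-04]), 'ee_pos': array([ 0.19814751, -0.59235744,  0.22174013]), 'eef_rot': array([-0.57358197,  0.41356164, -0.41272446,  0.57413327]), 'ft_force': array([ 0.08778349,  0.25976669, -0.02963698]), 'torque': array([-0.04917887,  0.03478594, -0.06526763]), 'width': 0.08714723946559431}
scene {'fovy': 46.36139070757873, 'cx': 314.18148671208917, 'cy': 200.8880870208083, 'D': array([0.01437943, 0.        , 0.        , 0.        , 0.        ]), 'R': array([[-0.72071236,  0.69322579,  0.0034209 ],
       [ 0.55933501,  0.58441383, -0.58788163],
       [-0.40953393, -0.42178013, -0.80893973]]), 't': array([ 0.37109557, -0.20183319,  1.82068764])}
top {'fovy': 43.88207515510149, 'cx': 311.5611683352315, 'cy': 190.64208352982314, 'D': array([-0.11613117,  0.        ,  0.        ,  0.        ,  0.        ]), 'R': array([[ 0.00688677, -0.99988722, -0.01334634],
       [-0.99562282, -0.00561212, -0.09329368],
       [ 0.09320826,  0.01393041, -0.99554918]]), 't': array([0.01205635, 0.55142208, 1.559257  ])}
```

View pics/scene0.png

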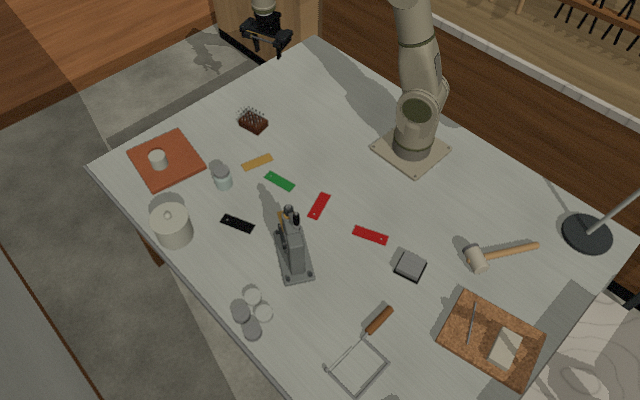

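View pics/top0.png

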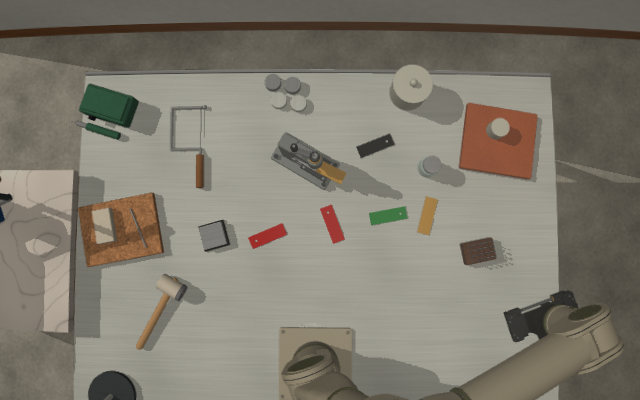

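The two views show the press at top (305,160) / scene (293,245), with the yellow plate in its throat at top (333,174). The yellow blank lies at top (428,215). The black, green and red plates are look-alikes. Next I'll enlarge the press.

```bash
python3 - <<'E'
import cv2
a=cv2.imread("pics/top0.png")[120:200,260:360]; b=cv2.imread("pics/scene0.png")[190:290,240:340]
cv2.imwrite("pics/topz.png",cv2.resize(a,None,fx=8,fy=7.5*8/7.5,interpolation=cv2.INTER_CUBIC)[:600])
cv2.imwrite("pics/scenez.png",cv2.resize(b,None,fx=6,fy=6,interpolation=cv2.INTER_CUBIC))
E
```

```text
(no output)
```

View pics/topz.png

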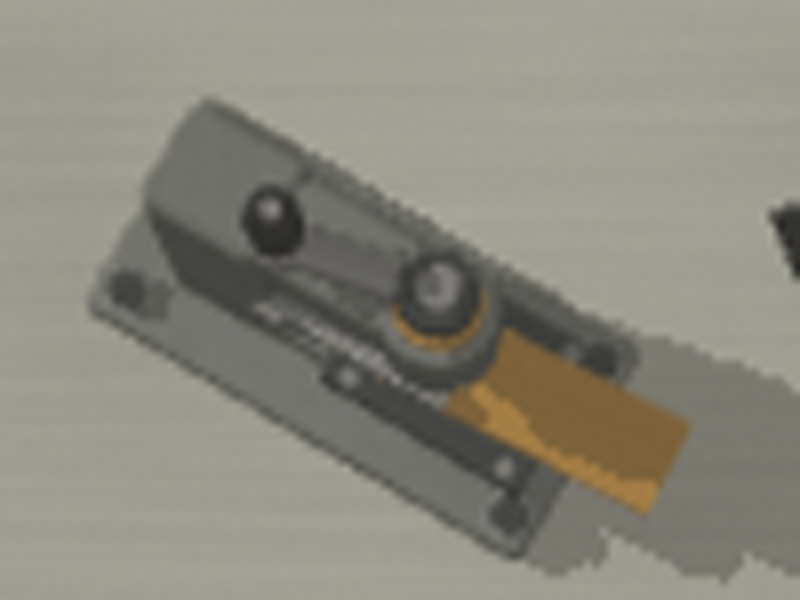

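View pics/scenez.png

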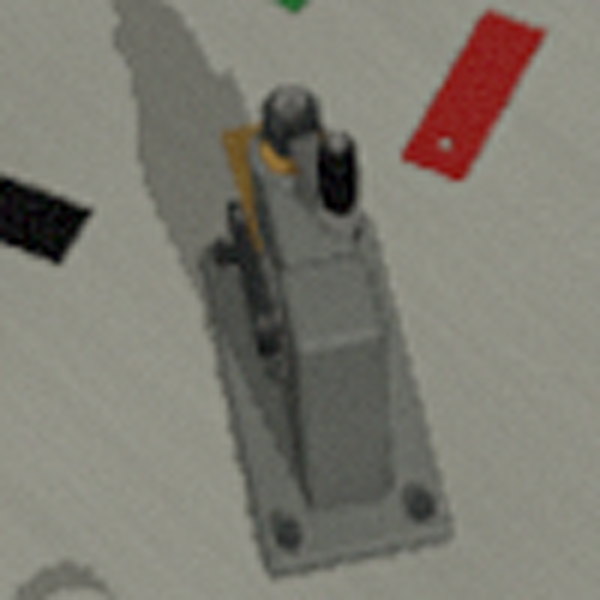

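```bash
cat > h.py <<'E'
import numpy as np,cv2
def K(c):
    f=200/np.tan(np.radians(c["fovy"])/2); return np.array([[f,0,c["cx"]],[0,f,c["cy"]],[0,0,1]])
def ray(c,p):
    q=cv2.undistortPoints(np.array([[p]],float),K(c),c["D"])[0,0]
    d=c["R"].T@np.array([*q,1]); o=-c["R"].T@c["t"]; return o,d/np.linalg.norm(d)
def onz(c,p,z):
    o,d=ray(c,p); return o+d*(z-o[2])/d[2]
def tri(c1,p1,c2,p2):
    o1,d1=ray(c1,p1);o2,d2=ray(c2,p2)
    s=np.linalg.lstsq(np.c_[d1,-d2],o2-o1,rcond=None)[0]
    a=o1+s[0]*d1;b=o2+s[1]*d2; return (a+b)/2,np.linalg.norm(a-b)
def proj(c,X):
    return cv2.projectPoints(np.array([X],float),cv2.Rodrigues(c["R"])[0],c["t"],K(c),c["D"])[0][0,0]
E
python3 - <<'E'
from h import *
T=np.load("top0.npy",allow_pickle=True).item();S=np.load("scene0.npy",allow_pickle=True).item()
np.set_printoptions(precision=4,suppress=True)
t=lambda x,y:(260+(x+.5)/8-.5,120+(y+.5)/8-.5); s=lambda x,y:(240+(x+.5)/6-.5,190+(y+.5)/6-.5)
print("handle top",tri(T,t(272,212),S,s(337,142)), onz(T,t(272,214),.274))
print("cap",tri(T,t(438,285),S,s(291,105)))
for n,p in dict(fl=(90,305),ft=(210,97),fr=(637,345),fb=(520,557)).items(): print(n,onz(T,t(*p),.018))
for n,p in dict(a=(692,424),b=(648,515)).items(): print("plate",n,onz(T,t(*p),.075))
# black blob mask of handle
for c,n,roi in((T,'T',(285,138,305,156)),(S,'S',(290,208,303,228))):
    x0,y0,x1,y1=roi; g=c["pixels"][y0:y1,x0:x1].max(2)
    print(n);print(g)
hsv=cv2.cvtColor(T["pixels"],cv2.COLOR_BGR2HSV)
m=cv2.inRange(hsv,(10,100,60),(30,255,255)); m[:, :300]=0; m[:,360:]=0;m[:140]=0;m[200:]=0
k,l,st,ce=cv2.connectedComponentsWithStats(m);print(st)
i=1+st[1:,4].argmax(); cn=cv2.findContours((l==i).astype(np.uint8),0,1)[0][0]
R=cv2.minAreaRect(cn);print(R); B=cv2.boxPoints(R);print(B,[onz(T,b,.075) for b in B])
E
```

```text
handle top (array([0.6485, 0.0622, 0.2769]), np.float64(0.0014599981461584023)) [0.6488 0.0618 0.274 ]
cap (array([0.6306, 0.0066, 0.2325]), np.float64(0.0027464102750029955))
fl [0.6584 0.1482 0.018 ]
ft [0.7442 0.1007 0.018 ]
fr [ 0.6431 -0.0729  0.018 ]
fb [ 0.557  -0.0261  0.018 ]
plate a [ 0.6037 -0.0919  0.075 ]
plate b [ 0.5681 -0.0748  0.075 ]
T
[[113 114 112 111 112 112 111 111 109  98  93  96 115 160 162 163 162 162
  162 162]
 [113 114 112 110 113 113 112 113 113 111 106  98  95 113 119 159 162 162
  162 161]
 [112 113 113 111 113 111 112 113 113 113 112 110  98  97 102 111 118 159
  163 162]
 [114 113 113 111 112 113 111 112 114 111 113 111  95  81  95 106 104 115
  132 160]
 [113 113 112 112 112 114 111 113 114 113 113 104  88  85  99  92  97 105
  104 123]
 [112 113 111 112 112 113 112  86  76  75  90  92  99 109 108  99  96  96
  110 108]
 [114 114 113 112 112 113  79  57  75  63  58  71 109 114 112 112 107  99
   96 100]
 [114 113 112 112 112  98  61  92 115 114  58  51  94 113 114 114 113 111
  104 101]
 [114 114 114 113 112  82  56  85 120 123  60  47  74 111 113 11
[... 1609 characters left out ...]
141]
 [ 79  73  70  64   4  12  16  16  11  82 136 147 144]
 [ 89  77  79  80  28   0  15   8  41  94 135 147 144]
 [104  89  86 103  91  60  30  37  71 105 109 138 145]
 [104  96  96  96 108 107  95  98 102 100  89 115 137]
 [105 102  99  88  91 105 110 107 101  88  92 105 125]]
[[     0      0    640    400 255641]
 [   309    158     12      6     19]
 [   316    161     30     23    340]]
((330.4000244140625, 171.6999969482422), (28.174455642700195, 12.521980285644531), 26.56505012512207)
[[315.  171. ]
 [320.6 159.8]
 [345.8 172.4]
 [340.2 183.6]] [array([0.6081, 0.0046, 0.075 ]), array([ 0.6433, -0.0126,  0.075 ]), array([ 0.6042, -0.091 ,  0.075 ]), array([ 0.5691, -0.0737,  0.075 ])]
```

```bash
cat >> h.py <<'E'
from scipy.spatial.transform import Rotation as Ro
def plan(st,P,yawx):
    """shift (world delta in tool axes) and rotvec deg to reach TCP P, tool y down, tool x at world yaw"""
    R0=Ro.from_quat(st["eef_rot"]); x=np.array([np.cos(yawx),np.sin(yawx),0]);y=np.array([0,0,-1.]);z=np.cross(x,y)
    R1=Ro.from_matrix(np.c_[x,y,z])
    return R0.inv().apply(np.array(P)-st["ee_pos"])*1000,(R0.inv()*R1).as_rotvec(degrees=True)
np.set_printoptions(precision=3,suppress=True)
E
python3 - <<'E'
from h import *
from bench import readout
s=readout.read_state(); R=Ro.from_quat(s["eef_rot"]).as_matrix(); print(R)
for y in(154,-26): print(plan(s,[.6487,.062,.32],np.radians(y)))
E
```

```text
[[ 0.317 -0.     0.948]
 [-0.948  0.001  0.317]
 [-0.001 -1.    -0.   ]]
(array([-477.798,  -97.624,  634.865]), array([  0.085, 134.496,  -0.029]))
(array([-477.798,  -97.624,  634.865]), array([ -0.023, -45.504,  -0.069]))
```

Call:
{"op": "arm_command", "data": {
  "targets": [
    [[0,-0.014,0,0,-6.5,0],[0,-0.014,0,0,-6.5,0],[0,-0.014,0,0,-6.5,0],[0,-0.014,0,0,-6.5,0],[0,-0.014,0,0,-6.5,0],[0,-0.014,0,0,-6.5,0],[0,-0.014,0,0,-6.5,0],[0,0,0,0,0,0]]
  ],
  "hand": 0.6
}}

```text
time: 0.77
ee_pos: [0.1985, -0.5934, 0.3231]
eef_rot: [0.69, -0.157, 0.158, -0.688]
ft_force: [-0.5, -0.6, 1.7]
width: 0.0526
```

```bash
python3 - <<'E'
from h import *
from bench import readout
s=readout.read_state(); print(s["time"],s["ee_pos"],s["joint_positions"],s["width"])
print(plan(s,[.6487,.062,.32],np.radians(-26)))
E
```

```text
0.7667 [ 0.199 -0.593  0.323] [ 1.297  0.308 -0.162  1.286  0.049  1.548  0.693] 0.052593168892568654
(array([121.423,   1.609, 785.783]), array([0.13 , 0.3  , 0.148]))
```

Call:
{"op": "arm_command", "data": {
  "targets": [
    [[0.0055,0,0.036,0,0,0],[0.0055,0,0.036,0,0,0],[0.0055,0,0.036,0,0,0],[0.0055,0,0.036,0,0,0],[0.0055,0,0.036,0,0,0],[0.0055,0,0.036,0,0,0],[0.0055,0,0.036,0,0,0],[0.0055,0,0.036,0,0,0],[0.0055,0,0.036,0,0,0],[0.0055,0,0.036,0,0,0],[0.0055,0,0.036,0,0,0],[0.0055,0,0.036,0,0,0]]
  ]
}}

```text
time: 1.77
ee_pos: [0.4474, -0.2317, 0.3196]
eef_rot: [-0.689, 0.161, -0.16, 0.689]
ft_force: [-0.1, -0.7, -0.1]
width: 0.0521
```

Call:
{"op": "arm_command", "data": {
  "targets": [
    [[0.0055,0,0.035,0,0,0],[0.0055,0,0.035,0,0,0],[0.0055,0,0.035,0,0,0],[0.0055,0,0.035,0,0,0],[0.0055,0,0.035,0,0,0],[0.0055,0,0.035,0,0,0],[0.0055,0,0.035,0,0,0],[0.0055,0,0.035,0,0,0],[0.0055,0,0.035,0,0,0],[0,0,0,0,0,0],[0,0,0,0,0,0]]
  ]
}}

```text
time: 2.68
ee_pos: [0.6296, 0.0307, 0.3186]
eef_rot: [-0.689, 0.16, -0.158, 0.689]
ft_force: [-0.1, -0.7, 0.2]
width: 0.0524
```

```bash
python3 - <<'E'
from h import *
from bench import readout
s=readout.read_state(); print(s["time"],s["ee_pos"],s["joint_positions"],s["width"])
print(plan(s,[.6487,.062,.245],np.radians(-26)))
E
```

```text
2.6833 [0.63  0.031 0.319] [ 0.373  0.396 -0.695  1.251  0.248  1.581 -0.734] 0.052440748247445906
(array([ 3.653, 73.563, 36.518]), array([-0.006,  0.037, -0.163]))
```

Call:
{"op": "arm_command", "data": {
  "targets": [
    [[0.0018,0,0.018,0,0,0],[0.0018,0,0.0185,0,0,0],[0,0,0,0,0,0],[0,0.015,0,0,0,0]]
  ]
}}

```text
time: 3.02
ee_pos: [0.6494, 0.0593, 0.3074]
eef_rot: [-0.688, 0.159, -0.161, 0.689]
ft_force: [0.5, -0.3, 0.8]
width: 0.0522
```

```bash
python3 - <<'E'
from h import *
from bench import readout,vision
s=readout.read_state(); print(s["ee_pos"],s["ft_force"])
c=vision.camera("scene");cv2.imwrite("pics/s1.png",cv2.resize(c["pixels"][150:290,230:370],None,fx=4,fy=4,interpolation=cv2.INTER_CUBIC))
E
```

```text
[0.649 0.059 0.307] [ 0.538 -0.315  0.771]
```

View pics/s1.png

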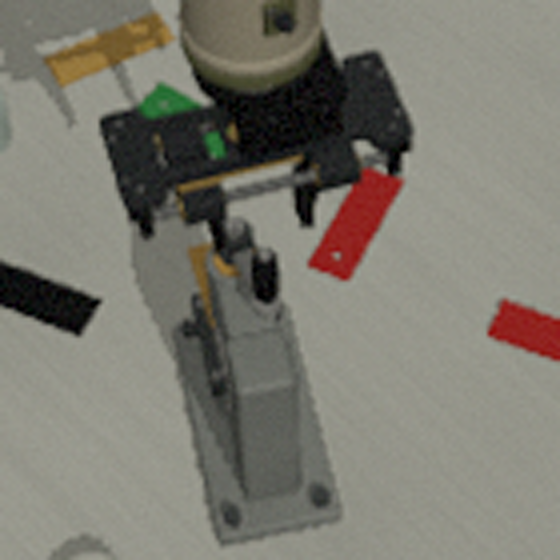

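The fingertips at crop (222,245) and (307,220) straddle the handle, whose top is at (263,255). I'll descend and pinch it.

Call:
{"op": "arm_command", "data": {
  "targets": [
    [[0,0.015,0.001,0,0,0],[0,0.015,0.001,0,0,0],[0,0.015,0,0,0,0],[0,0.015,0,0,0,0],[0,0,0,0,0,0]]
  ]
}}

```text
time: 3.48
ee_pos: [0.6481, 0.0586, 0.2423]
eef_rot: [0.69, -0.162, 0.159, -0.688]
ft_force: [-0.5, -0.1, -0.6]
width: 0.0522
```

Call:
{"op": "arm_command", "data": {
  "targets": [
    [[0,0,0,0,0,0],[0,0,0,0,0,0],[0,0,0,0,0,0],[0,0,0,0,0,0],[0,0,0,0,0,0],[0,0,0,0,0,0]]
  ],
  "hand": 0,
  "grip_force": 15
}}

```text
time: 3.98
ee_pos: [0.6498, 0.0611, 0.246]
eef_rot: [-0.689, 0.159, -0.159, 0.689]
ft_force: [-0.2, 1.0, 3.0]
width: 0.0201
```

```bash
python3 - <<'E'
from h import *
from bench import readout,vision
s=readout.read_state(); print(s["ee_pos"],s["ft_force"],s["width"])
c=vision.camera("scene");cv2.imwrite("pics/s2.png",cv2.resize(c["pixels"][150:290,230:370],None,fx=4,fy=4,interpolation=cv2.INTER_CUBIC))
A=np.array([.630,.0065]); d=s["ee_pos"][:2]-A; print(np.linalg.norm(d),np.degrees(np.arctan2(d[1],d[0])))
E
```

```text
[0.65  0.061 0.246] [-0.206  1.048  3.017] 0.020099978365734194
0.05810732129023061 70.06594583563002
```

View pics/s2.png

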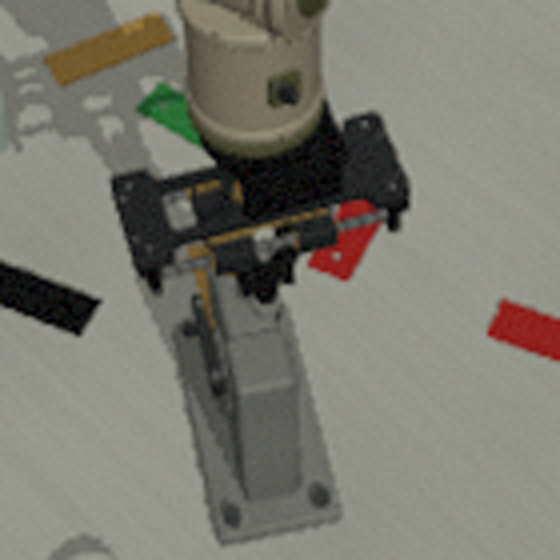

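The opening is 20.1 mm, so the handle is held. Next I'll wind the first 60° and check the force.

Call:
{"op": "arm_command", "data": {
  "targets": [
    [[-0.0102,-0.0002,-0.0023,0,0,0],[-0.0097,-0.0002,-0.004,0,0,0],[-0.0088,-0.0002,-0.0056,0,0,0],[-0.0077,-0.0002,-0.0071,0,0,0],[-0.0064,-0.0002,-0.0083,0,0,0],[-0.0048,-0.0002,-0.0093,0,0,0],[0,0,0,0,0,0]]
  ]
}}

```text
time: 4.62
ee_pos: [0.5897, 0.0487, 0.2473]
eef_rot: [0.689, -0.159, 0.159, -0.689]
ft_force: [-4.5, 2.0, 3.6]
width: 0.0201
```

```bash
cat > w.py <<'E'
from h import *
from bench import readout
s=readout.read_state(); print(s["time"],s["ee_pos"],s["ft_force"],s["torque"],s["width"])
print("tool-frame force",Ro.from_quat(s["eef_rot"]).inv().apply(s["ft_force"]))
A=np.array([.630,.0065]); d=s["ee_pos"][:2]-A; print(np.linalg.norm(d),np.degrees(np.arctan2(d[1],d[0])), s["joint_positions"])
E
python3 w.py
```

```text
4.6167 [0.59  0.049 0.247] [-4.516  2.004  3.565] [ 0.471  0.982 -0.04 ] 0.02011659673210001
tool-frame force [-4.939 -3.563 -0.181]
0.058338794805819584 133.7358388653104 [ 0.413  0.327 -0.717  1.486  0.216  1.41  -0.767]
```

Angle has advanced from 70° to 134°, with force about 6 N. I'll continue.

Call:
{"op": "arm_command", "data": {
  "targets": [
    [[-0.0032,-0.0002,-0.01,0,0,0],[-0.0014,-0.0002,-0.0104,0,0,0],[0.0005,-0.0002,-0.0105,0,0,0],[0.0023,-0.0002,-0.0102,0,0,0],[0.004,-0.0002,-0.0097,0,0,0],[0.0056,-0.0002,-0.0088,0,0,0],[0.0071,-0.0002,-0.0077,0,0,0],[0.0083,-0.0002,-0.0064,0,0,0],[0,0,0,0,0,0]]
  ]
}}

```text
time: 5.37
ee_pos: [0.5809, -0.0301, 0.2491]
eef_rot: [-0.689, 0.159, -0.161, 0.689]
ft_force: [2.3, -0.9, 5.6]
width: 0.0201
```

```bash
python3 w.py
```

```text
5.3667 [ 0.581 -0.03   0.249] [ 2.327 -0.938  5.6  ] [-0.18  -0.463  0.02 ] 0.02011359819496576
tool-frame force [ 2.517 -5.593  0.189]
0.061189129732004015 -143.28627114742562 [ 0.533  0.292 -0.684  1.514  0.186  1.399 -0.618]
```

Call:
{"op": "arm_command", "data": {
  "targets": [
    [[0.0093,-0.0002,-0.0048,0,0,0],[0.01,-0.0002,-0.0032,0,0,0],[0.0104,-0.0002,-0.0014,0,0,0],[0.0105,-0.0002,0.0005,0,0,0],[0.0102,-0.0002,0.0023,0,0,0],[0.0097,-0.0002,0.004,0,0,0],[0.0088,-0.0002,0.0056,0,0,0],[0.0077,-0.0002,0.0071,0,0,0],[0.0064,-0.0002,0.0083,0,0,0],[0,0,0,0,0,0]]
  ]
}}

```text
time: 6.2
ee_pos: [0.6633, -0.0458, 0.2509]
eef_rot: [-0.689, 0.158, -0.159, 0.69]
ft_force: [-1.5, 5.4, 8.3]
width: 0.0197
```

```bash
python3 w.py
```

```text
6.2 [ 0.663 -0.046  0.251] [-1.456  5.352  8.295] [1.225 0.294 0.04 ] 0.019659072386256835
tool-frame force [-3.647 -8.287  4.194]
0.06198614203950043 -57.527366427340155 [ 0.44   0.483 -0.645  1.272  0.283  1.475 -0.627]
```

Call:
{"op": "arm_command", "data": {
  "targets": [
    [[0.0048,-0.0004,0.0093,0,0,0],[0.0032,-0.0004,0.01,0,0,0],[0.0014,-0.0004,0.0104,0,0,0],[-0.0005,-0.0004,0.0105,0,0,0],[-0.0023,-0.0004,0.0102,0,0,0],[-0.004,-0.0003,0.0097,0,0,0],[-0.0056,-0.0003,0.0088,0,0,0],[-0.0071,-0.0003,0.0077,0,0,0],[0,0,0,0,0,0]]
  ]
}}

```text
time: 6.95
ee_pos: [0.6859, 0.0266, 0.2528]
eef_rot: [0.689, -0.159, 0.158, -0.689]
ft_force: [-1.7, 0.8, 3.9]
width: 0.0199
```

```bash
python3 w.py
```

```text
6.95 [0.686 0.027 0.253] [-1.688  0.782  3.892] [ 0.195  0.594 -0.054] 0.01986578861165376
tool-frame force [-1.863 -3.89  -0.04 ]
0.059432747035293054 19.736583521403464 [ 0.31   0.537 -0.65   1.197  0.316  1.508 -0.742]
```

Call:
{"op": "arm_command", "data": {
  "targets": [
    [[-0.0083,-0.0003,0.0064,0,0,0],[-0.0093,-0.0003,0.0048,0,0,0],[-0.01,-0.0003,0.0032,0,0,0],[-0.0104,-0.0003,0.0014,0,0,0],[-0.0105,-0.0002,-0.0005,0,0,0],[-0.0102,-0.0002,-0.0023,0,0,0],[0,0,0,0,0,0],[0,0,0,0,0,0]]
  ]
}}

```text
time: 7.62
ee_pos: [0.6384, 0.0639, 0.2542]
eef_rot: [0.689, -0.159, 0.158, -0.689]
ft_force: [-2.0, 1.2, -1.2]
width: 0.0198
```

```bash
python3 w.py
```

```text
7.6167 [0.638 0.064 0.254] [-1.99   1.242 -1.224] [ 0.198  0.341 -0.006] 0.019781243545942927
tool-frame force [-2.331  1.227  0.247]
0.05797978032269799 81.69001951773721 [ 0.318  0.438 -0.684  1.334  0.272  1.466 -0.801]
```

Call:
{"op": "arm_command", "data": {
  "targets": [
    [[0,0,0,0,0,0],[0,0,0,0,0,0],[0,0,0,0,0,0],[0,0,0,0,0,0],[0,-0.01,0,0,0,0],[0,-0.02,0,0,0,0],[0,-0.03,0,0,0,0],[0,-0.03,0,0,0,0],[0,0,0,0,0,0]]
  ],
  "hand": 0.65
}}

```text
time: 8.37
ee_pos: [0.6409, 0.0642, 0.3518]
eef_rot: [-0.688, 0.156, -0.162, 0.69]
ft_force: [0.4, 0.9, 1.1]
width: 0.0562
```

Call:
{"op": "arm_command", "data": {
  "targets": [
    [[0,0,-0.04,0,0,0],[0,0,-0.04,0,0,0],[0,0,-0.04,0,0,0],[0,0,-0.04,0,0,0],[0,0,-0.04,0,0,0],[0,0,-0.04,0,0,0],[0,0,-0.04,0,0,0],[0,0,0,0,0,0],[0,0,0,0,0,0]]
  ]
}}

```text
time: 9.12
ee_pos: [0.5159, -0.1909, 0.3454]
eef_rot: [0.689, -0.161, 0.161, -0.688]
ft_force: [-0.4, 1.1, -0.3]
width: 0.0565
```

```bash
python3 - <<'E'
from h import *
from bench import readout,vision
s=readout.read_state(); print(s["time"],s["ee_pos"],s["width"],s["ft_force"])
for n,b in(("scene",(190,290,240,340)),("top",(120,200,260,360))):
    c=vision.camera(n); np.save(f"{n}1.npy",c,allow_pickle=True)
    cv2.imwrite(f"pics/{n}3.png",cv2.resize(c["pixels"][b[0]:b[1],b[2]:b[3]],None,fx=6,fy=6,interpolation=cv2.INTER_CUBIC))
E
```

```text
9.1167 [ 0.516 -0.191  0.345] 0.056537105224985534 [-0.428  1.103 -0.307]
```

View pics/top3.png

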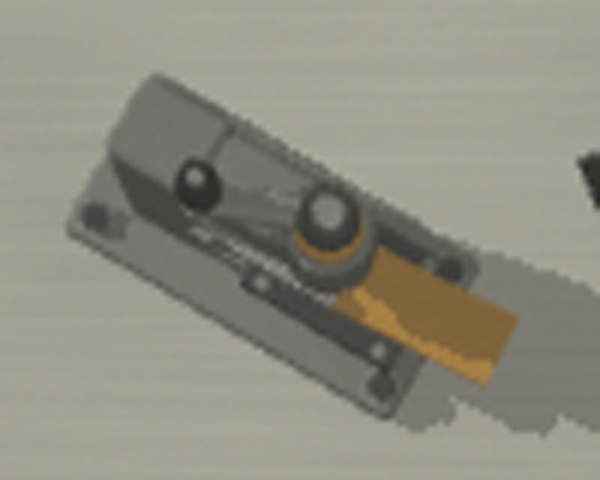

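View pics/scene3.png

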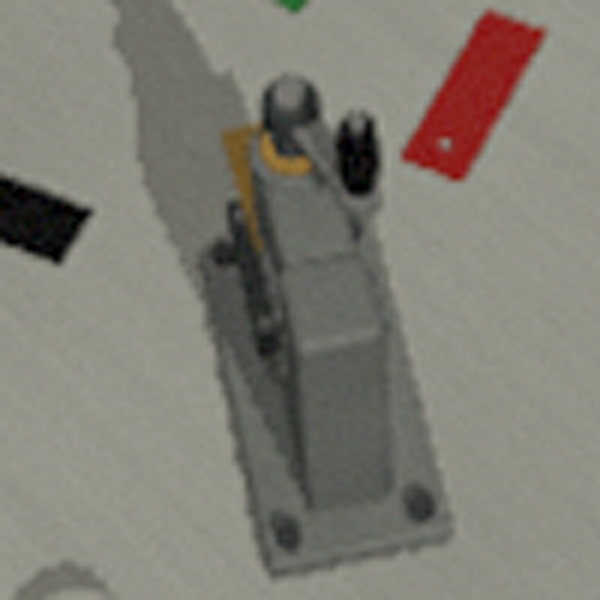

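The crank has passed a full turn: the handle top moved from scene-crop (337,142) to (358,125) and the cap has risen. The plate has not moved. It is the brass-coloured piece in the throat, with end corners at top-crop (518,317) and (486,385). The other brass piece is the unpierced blank, far from the press. Next I'll plan the grasp.

```bash
python3 - <<'E'
from h import *
from bench import readout
T=np.load("top1.npy",allow_pickle=True).item();S=np.load("scene1.npy",allow_pickle=True).item()
t=lambda x,y:(260+(x+.5)/6-.5,120+(y+.5)/6-.5); s_=lambda x,y:(240+(x+.5)/6-.5,190+(y+.5)/6-.5)
a=onz(T,t(520,317),.075);b=onz(T,t(487,386),.075); e=(a+b)/2;print(a,b,np.linalg.norm(a-b),e)
v=(a-b)/np.linalg.norm(a-b); ax=np.array([-v[1],v[0]]);print("yaw",np.degrees(np.arctan2(ax[1],ax[0])))
A=np.array([.630,.0065]);u=A-e[:2];print("hole-end",np.linalg.norm(u),np.degrees(np.arctan2(u[1],u[0])))
print("handle",tri(T,t(198,180),S,s_(358,122)))
u/=np.linalg.norm(u);h=e[:2]+.016*u;s=readout.read_state()
print(h,plan(s,[*h,.054],np.arctan2(u[1],u[0])-np.pi/2))
E
```

```text
[ 0.604 -0.092  0.075] [ 0.568 -0.075  0.075] 0.0398162023691316 [ 0.586 -0.084  0.075]
yaw 64.67311858779051
hole-end 0.10049684927396998 64.13114654308718
handle (array([0.637, 0.064, 0.284]), np.float64(0.0018503952630007853))
[ 0.593 -0.07 ] (array([ 16.415, 291.37 , 138.997]), array([-0.031, -0.087,  0.049]))
```

Call:
{"op": "arm_command", "data": {
  "targets": [
    [[0.0041,0,0.0348,0,0,0],[0.0041,0,0.0348,0,0,0],[0.0041,0,0.0348,0,0,0],[0.0041,0,0.0346,0,0,0],[0,0.02,0,0,0,0],[0,0.04,0,0,0,0],[0,0.04,0,0,0,0],[0,0.04,0,0,0,0],[0,0.04,0,0,0,0],[0,0.03,0,0,0,0],[0,0.02,0,0,0,0],[0,0,0,0,0,0]]
  ],
  "hand": 0.7
}}

```text
time: 10.22
ee_pos: [0.5902, -0.0683, 0.1103]
eef_rot: [-0.689, 0.161, -0.156, 0.689]
ft_force: [-1.2, -0.5, 0.0]
width: 0.061
```

```bash
python3 - <<'E'
from h import *
from bench import readout,vision
s=readout.read_state(); print(s["time"],s["ee_pos"],s["width"],s["ft_force"])
print(plan(s,[.593,-.070,.054],np.radians(64.3-90)))
c=vision.camera("scene");cv2.imwrite("pics/s4.png",cv2.resize(c["pixels"][150:290,230:370],None,fx=4,fy=4,interpolation=cv2.INTER_CUBIC))
E
```

```text
10.2167 [ 0.59  -0.068  0.11 ] 0.061045187699955664 [-1.222 -0.511  0.046]
(array([ 3.649, 56.228, -0.221]), array([ 0.068, -0.133, -0.39 ]))
```

View pics/s4.png

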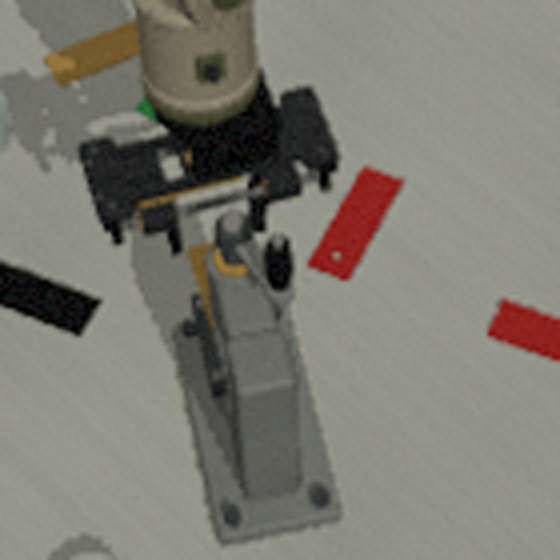

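The hand is above the free end and clear of the boss and crank; fingertips are at crop (177,245) and (258,225). I'll descend and close.

Call:
{"op": "arm_command", "data": {
  "targets": [
    [[0.001,0.02,0,0,0,0],[0.001,0.02,0,0,0,0],[0,0.016,0,0,0,0],[0,0,0,0,0,0]]
  ]
}}

```text
time: 10.6
ee_pos: [0.594, -0.0704, 0.0579]
eef_rot: [-0.689, 0.159, -0.158, 0.689]
ft_force: [0.0, -0.0, 0.9]
width: 0.0612
```

Call:
{"op": "arm_command", "data": {
  "targets": [
    [[0,0,0,0,0,0],[0,0,0,0,0,0],[0,0,0,0,0,0],[0,0,0,0,0,0],[0,0,0,0,0,0],[0,0,0,0,0,0],[0,0,0,0,0,0]]
  ],
  "hand": 0,
  "grip_force": 35
}}

```text
time: 11.18
ee_pos: [0.5949, -0.0714, 0.0594]
eef_rot: [-0.689, 0.159, -0.16, 0.689]
ft_force: [1.3, -0.2, 2.7]
width: 0.0389
```

```bash
python3 w.py
```

```text
11.1833 [ 0.595 -0.071  0.059] [ 1.329 -0.185  2.655] [ 0.052 -0.32  -0.05 ] 0.03891363025449912
tool-frame force [ 1.279 -2.653  0.418]
0.08539016005183804 -114.25220020897878 [ 0.527  0.49  -0.609  1.683  0.313  1.066 -0.634]
```

Call:
{"op": "arm_command", "data": {
  "targets": [
    [[0,0,-0.006,0,0,0],[0,0,-0.01,0,0,0],[0,0,-0.012,0,0,0],[0,0,-0.012,0,0,0],[0,0,-0.012,0,0,0],[0,0,-0.012,0,0,0],[0,0,-0.012,0,0,0],[0,0,0,0,0,0]]
  ],
  "grip_force": 45
}}

```text
time: 11.85
ee_pos: [0.5591, -0.1437, 0.0582]
eef_rot: [0.689, -0.161, 0.16, -0.688]
ft_force: [-0.7, -0.2, -1.7]
width: 0.0381
```

```bash
python3 w.py;python3 - <<'E'
from h import *
from bench import readout,vision
for n,b in(("scene",(150,290,230,370)),("top",(120,220,280,420))):
    c=vision.camera(n)
    cv2.imwrite(f"pics/{n}5.png",cv2.resize(c["pixels"][b[0]:b[1],b[2]:b[3]],None,fx=4,fy=4,interpolation=cv2.INTER_CUBIC))
E
```

```text
11.85 [ 0.559 -0.144  0.058] [-0.669 -0.228 -1.652] [-0.151 -0.026 -0.03 ] 0.038092718637307926
tool-frame force [-0.498  1.654 -0.496]
0.16606548748319927 -115.26357410372903 [ 0.658  0.445 -0.595  1.742  0.286  1.043 -0.495]
```

View pics/scene5.png

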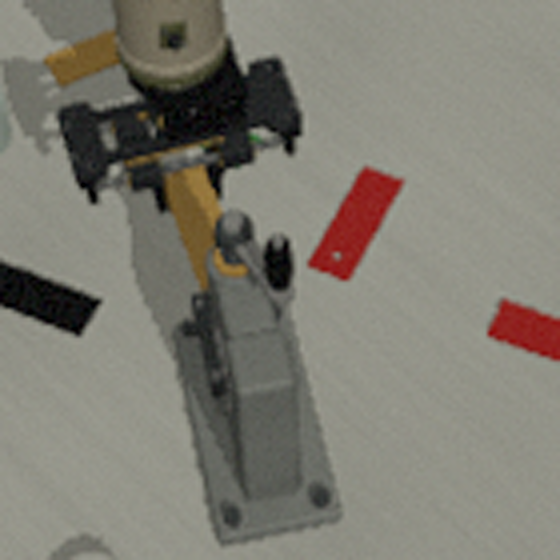

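View pics/top5.png

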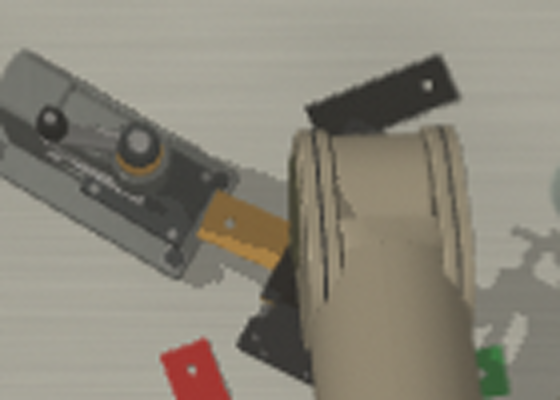

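The plate follows the hand, with its hole visible at top-crop (230,223), already in front of the boss. I'll draw it clear of the die, then lift.

Call:
{"op": "arm_command", "data": {
  "targets": [
    [[0,0,-0.012,0,0,0],[0,0,-0.012,0,0,0],[0,0,-0.012,0,0,0],[0,-0.01,-0.006,0,0,0],[0,-0.02,0,0,0,0],[0,-0.03,0,0,0,0],[0,-0.03,0,0,0,0],[0,-0.03,0,0,0,0],[0,-0.03,0,0,0,0],[0,-0.03,0,0,0,0],[0,-0.03,0,0,0,0],[0,0,0,0,0,0]]
  ]
}}

```text
time: 12.95
ee_pos: [0.5445, -0.178, 0.2758]
eef_rot: [0.689, -0.156, 0.162, -0.689]
ft_force: [0.7, 0.5, -0.0]
width: 0.0383
```

```bash
python3 w.py
```

```text
12.95 [ 0.545 -0.178  0.276] [ 0.726  0.545 -0.011] [-0.066 -0.104 -0.053] 0.03825371054680533
tool-frame force [0.414 0.015 0.808]
0.20330331211222596 -114.86651609334513 [ 0.766  0.244 -0.632  1.502  0.146  1.434 -0.325]
```

Grip holds. I'll back off and up a little, then roll about the plate's long axis (tool z) so the fingers point outward.

Call:
{"op": "arm_command", "data": {
  "targets": [
    [[0,-0.02,-0.01,0,0,0],[0,-0.02,-0.01,0,0,0],[0,0,0,0,0,-5],[0,0,0,0,0,-6],[0,0,0,0,0,-6],[0,0,0,0,0,0]]
  ]
}}

```text
time: 13.45
ee_pos: [0.5308, -0.1942, 0.3076]
eef_rot: [0.706, -0.054, 0.26, -0.656]
ft_force: [-0.6, 0.8, -1.2]
width: 0.0386
```

```bash
python3 w.py
```

```text
13.45 [ 0.531 -0.194  0.308] [-0.595  0.782 -1.246] [ 0.155  0.389 -0.005] 0.03855280649778063
tool-frame force [-1.206  0.929  0.447]
0.22383931730081538 -116.30122133182779 [ 0.876 -0.034 -0.625  1.728  0.047  1.148 -0.217]
```

Call:
{"op": "arm_command", "data": {
  "targets": [
    [[0.012,0,0,0,0,-5],[0.012,0,0,0,0,-6],[0.012,0,0,0,0,-6],[0.012,0,0,0,0,-6],[0.006,0,0,0,0,-6],[0.006,0,0,0,0,-4],[0,0,0,0,0,0],[0,0,0,0,0,0],[0,0,0,0,0,0],[0,0,0,0,0,0]]
  ]
}}

```text
time: 14.28
ee_pos: [0.581, -0.2183, 0.3378]
eef_rot: [0.692, 0.146, 0.435, -0.558]
ft_force: [-0.0, 0.2, -0.8]
width: 0.0384
```

```bash
python3 w.py;python3 - <<'E'
from h import *
from bench import readout,vision
s=readout.read_state();M=Ro.from_quat(s["eef_rot"]).as_matrix();print(M,"tilt",np.degrees(np.arccos(-M[2,1])),s["joint_vel"])
for n,b in(("scene",(90,290,200,400)),("top",(100,250,240,440))):
    c=vision.camera(n)
    cv2.imwrite(f"pics/{n}6f.png",c["pixels"])
    cv2.imwrite(f"pics/{n}6.png",cv2.resize(c["pixels"][b[0]:b[1],b[2]:b[3]],None,fx=3,fy=3,interpolation=cv2.INTER_CUBIC))
E
```

```text
14.2833 [ 0.581 -0.218  0.338] [-0.044  0.214 -0.847] [ 0.434  0.99  -0.007] 0.03844370895827593
tool-frame force [-0.734  0.444  0.173]
0.23008662414413783 -102.29831651387121 [ 0.896 -0.291 -0.605  2.079  0.005  0.445 -0.222]
[[ 0.578  0.688  0.438]
 [-0.283 -0.335  0.899]
 [ 0.765 -0.644  0.001]] tilt 49.92233697986269 [ 0.     0.001 -0.     0.008  0.001 -0.015 -0.001]
```

View pics/scene6.png

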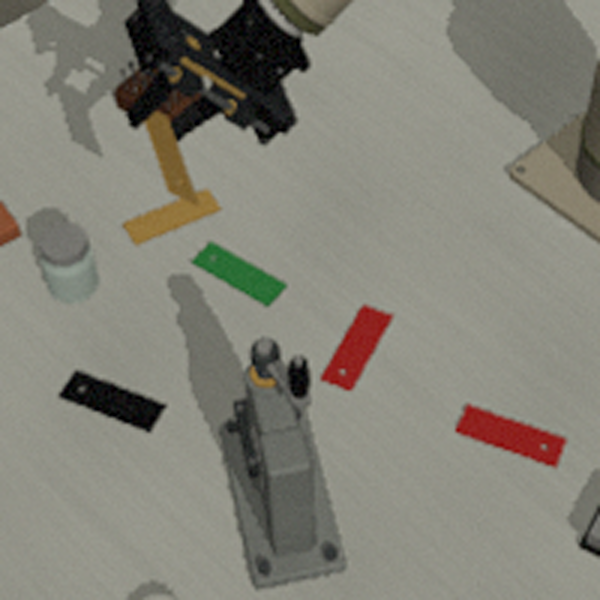

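View pics/top6f.png

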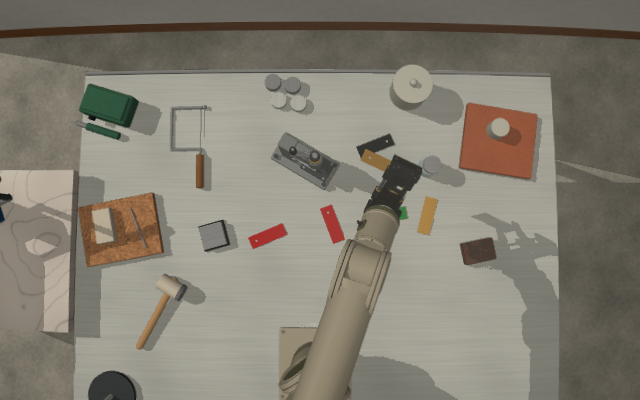

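The plate is held about 0.33 m up and rolled 50°, well clear of the press. The blank, jar, block and saw are at their old pixels. I'll settle and check for stillness.

Call:
{"op": "arm_command", "data": {
  "targets": [
    [[0,0,0,0,0,0],[0,0,0,0,0,0],[0,0,0,0,0,0],[0,0,0,0,0,0],[0,0,0,0,0,0],[0,0,0,0,0,0],[0,0,0,0,0,0],[0,0,0,0,0,0]]
  ]
}}

```text
time: 15.05
ee_pos: [0.5804, -0.2181, 0.3372]
eef_rot: [0.692, 0.147, 0.435, -0.557]
ft_force: [-0.9, -1.1, -1.6]
width: 0.0388
```

```bash
python3 w.py; python3 - <<'E'
from h import *
from bench import readout,vision,r
a=cv2.imread("pics/top6f.png");b=cv2.imread("pics/scene6f.png")
print((cv2.absdiff(a,vision.camera("top")["pixels"]).max(2)>25).sum(),(cv2.absdiff(b,vision.camera("scene")["pixels"]).max(2)>25).sum())
t0=cv2.imread("pics/top0.png")
for n,(x,y) in dict(blank=(428,215),jar=(430,166),block=(214,236),saw=(195,150)).items():
    m=slice(y-12,y+12),slice(x-10,x+22); print(n,(cv2.absdiff(a[m],t0[m]).max(2)>40).sum())
s=readout.read_state();print(s["joint_vel"],s["width"])
E
```

```text
15.05 [ 0.58  -0.218  0.337] [-0.92  -1.058 -1.592] [ 0.432  0.965 -0.016] 0.03879247668972656
tool-frame force [-1.454  0.745 -1.354]
0.23003323220683808 -102.45162985483313 [ 0.896 -0.293 -0.605  2.082  0.005  0.441 -0.222]
131 344
blank 0
jar 15
block 0
saw 0
[-0.    -0.    -0.001 -0.001 -0.    -0.002 -0.001] 0.038645961143525774
```

```bash
python3 - <<'E'
from h import *
from bench import vision,r
a=vision.camera("scene")["pixels"]
for _ in range(8): b=vision.camera("scene")["pixels"]
d=cv2.absdiff(a,b).max(2)>25; print(d.sum(),d[90:165,230:300].sum())
if d[90:165,230:300].sum()<15: print(r.close_job())
E
```

```text
33 10
the job is handed in; nothing more can be done
None
```

I wound the crank anticlockwise just over a full turn and drew the plate out of the throat by its free end. I handed the job in at about 15.5 s with the gripper still holding the plate, tipped, well clear of the press. No verdict was reported.

- **Crank:** it went from about 70° to 442° by my measurement, roughly 0.2 to 6.7 rad on the crank's own scale. The handle top rose from about 0.277 to 0.284 m, close to the 8 mm expected for a full turn.
- **Plate:** the last readings gave an opening of 38.6 mm on the 40 mm plate. The grasp point was about 0.35 m up and the tool was tilted 50°. I took the plate's slope from the tool tilt and did not measure it separately.
- **Stillness:** the joints were nearly motionless (0.002 rad/s or less). The last two pictures, about 0.4 s apart, differed around the gripper by only 10 pixels.
- **Bystanders:** in the top view the blank, block and saw showed no pixel change. The jar region showed 15 changed pixels. I put those down to the gripper and its shadow close by, but did not check further.

My one disagreement was an earlier picture comparison with a few hundred changed pixels. The arm was still settling then, and the final comparison was clean.

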